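# Put the power bank on its charging dock

## Task

Put the white power bank back on its charging dock: set it down gently, without dropping it, flat between the dock's two end stops, lying lengthwise along the dock and centred on it, so that its weight holds the dock's steel sensing pin down. The dock is the grey rest with the pin in its middle; the other grey rest has no pin and is not the one. Let go of the power bank at the end.

Things in the scene. Friction and masses are not known exactly. Their poses are not given: they have to be found in the camera images.
- bank_center (a point): Centre of the power bank: a loose white plastic slab with rounded edges, 60 mm wide (its x), 115 mm long (its y), 28 mm thick (its z, up), about 0.3 kg, lying flat near the middle of the desk; the point is 14 mm above its underside. Either end may go to either end of the dock. (The smaller white box, 46 x 60 mm, is an earbud case.)
- dock: The charging dock, fixed: a grey plastic slab 84 mm wide (its x), 171 mm long (its y), floor 12 mm above the desk; origin: centre of its underside, on the desk; z up. At each end a stop across the width, 15 mm thick, 24 mm high above the desk; 141 mm between the stops. Long sides open. The look-alike rest without a pin is on the other side of the desk; which is left or right varies.
- dock_seat (a point): The middle of the dock's floor, 12 mm above the desk, axes as the dock's: here a steel pin, 16 mm across, stands 6 mm proud of the floor in a black ring, between two flat brass strips. The power bank seats centred over it, long axis along the dock's y, its underside on the floor.
- dock_pin (a joint): Travel of the dock's sensing pin, m: 0 when up (6 mm proud of the dock's floor), 0.006 when level with the floor. Sprung upward with 0.4 N when up and 1.2 N when level with the floor, so that the power bank's own weight holds it down.
There are look-alikes about, which are no part of the job. Leave any blue or orange look-alike of the part that bears bank_center alone.

How it is judged:
By the outcome, as a careful person would: the job done as asked, in the order asked, and still so for the second after the job is handed in, with the robot touching nothing.
It also fails if it takes over 34 s, if anything falls off the work surface, if the arm or the gripper's body presses on something with over 40 N, if the wrist force passes 120 N, or if a joint passes its speed limit or range.

## Robot

A 6-joint arm with a two-finger parallel gripper is mounted at the origin on the work surface. World frame = base frame: x ahead of the robot, y to its left, z up, the work surface at z = 0. Lengths are in mm, angles in rad, forces in N, time in s.
With the tool pointing down it reaches from about 275 to 750 mm from the base axis. Payload 10.2 kg.
Tool frame: the origin (TCP) lies at the very end of the fingers, on their centre line; the grasp point (between the pads) lies 19 mm behind it (ctrl.grip_depth is the distance from the TCP to the grasp point, in mm); z points along the fingers, x is the direction in which the jaws open and shut, and the axes are right-handed (so a half turn about z gives the same grasp; the last joint's range is limited). The gripper opens to 85 mm and grips with 20 to 120 N. Pads are 22 mm wide; open, the fingers measure 114 mm over their backs; the gripper's body (76 mm by 85 mm) begins 54 mm behind the grasp point. The pads swing forward as they close: fully open they stand 13 mm farther back than shut.
Start: joints at [-1.39, 0.313, 1.498, -0, 1.331, -0.223], TCP at [206.269, -482.788, 231.294] pointing down, gripper open.
Joint ranges: [-2.94, 2.94], [-0.97, 2.17], [0.19, 2.56], [-1.23, 4.37], [0.02, 3.11], [-2.88, 2.88]. Speed limits (rad/s): [2.39, 2.39, 3.01, 3.14, 3.14, 3.14].

## Interface

Orientations are given as a unit quaternion [w, x, y, z].
In Python, from rig import ctrl gives the robot as it stands.
- The arm moves only by the tool play_rows, never from a script. Its argument "motion" is a list of rows, each a list of 2 entries, a list of its own where there are three numbers: the shift along the tool's x, y, z in mm, then the turn, a rotation vector about the tool's x, y, z in degrees. A call has 1 to 20 rows; each row shifts and turns the commanded pose from where the row before left it, along the tool's axes as they then stand; what a row does not reach is not made up. A row lasts 1/12 s, in which the tool goes at most 41.7 mm and 7.16 degrees, less where a joint would pass 70% of its speed; a pose out of reach is approached as far as the arm can. A call with a gripper value outside its range is refused whole. "fingers" is the finger opening in mm, from 0 to 85.4, set as the call begins (left out, the last holds). The fingers move at their own pace and stop on an object; "squeeze" is the grip in N (left out, the last holds). Time passes only in rows, so rows that do not move let the fingers close. It gives the time, the measured TCP pose, the force and the opening at its end, in the units of the state.
- ctrl.sense(): the state, without advancing time (a new reading comes with each control period).
- ctrl.capture(name): name is "scene" or "top" or "wrist"; returns the picture (400x640x3 uint8, red, green, blue); there is no depth.
- ctrl.get_calibration(name): a dict with "K" (3x3 intrinsics, pixels), "R" (3x3) and "t" (3): a world point X has camera coordinates R X + t; the wrist camera has in their place "tool_from_camera" (4x4, takes a point from camera to tool coordinates, whose origin is the TCP and whose axes are the tool frame's). Camera axes: x right, y down, z forward; pixel columns grow to the right and rows downward; lengths in mm; the calibration is good to about 2 mm. A picture is of the moment at which its call begins: read the wrist's pose just before it. get_calibration takes no time and is no camera call.
- ctrl.finish_job(): hands the job in, once; it reports no verdict.
Trained networks look in the newest picture that a camera, given by its name, has taken for a name from the list of things; names that differ only in an ending like _2 or _b are one class to them, and where a whole thing is asked for, a point or a joint stands for the part that bears it (a point fixed in the world has none). Each returns a list of dicts, best first, with "p" (0 to 1); they miss things now and then, are a little off and sometimes report something else, mostly with a low value. They report only what shows in the picture. A call takes as long as a camera call. They do not tell look-alikes from the thing itself.
- ctrl.spot_in(camera, name): "position" ([column, row] as shares, 0 to 1, of the picture: columns of its width, rows of its height, amid what is visible of it).
The state is a dict: "time_s": time; "joints": joint angles; "dq": joint speeds; "tau": joint torques, N m; "eef_pos": TCP position; "ee_rot": TCP orientation; "force": force on the tool from outside, world axes, zero at the start; "wrist_torque": the same for the moment, N m; "grip_width": opening from 0.0 (shut) to 1.0 (fully open).
Only numpy, scipy, OpenCV 4.12 (cv2) and the standard library are available. Lean on these libraries where they do the work, as an engineer would, in place of code of your own. Each camera call takes 0.05 s, during which the arm holds its last target. There are 200 camera calls.

## Working session

There is one attempt and no reset: what is moved stays moved. The work goes in short steps, Python scripts to look and compute and a tool call to move; the robot and the scene stay as the last step left them, time stands still between calls to the robot, and variables do not carry over. Pictures are saved under pics/ and viewed, about 8 in all and at most 12, crops included, and the job is handed in when it is done.

Besides the shell and the picture viewer there is one more tool, called after ">>>" by a JSON object that holds its "op" and its "data", one argument or row to a line. play_rows: Moves the arm, as the interface text tells. Its arguments: {"type":"object","properties":{"motion":{"type":"array"},"fingers":{"type":"number"},"squeeze":{"type":"number"}},"required":["motion"]}

```bash
mkdir -p pics; ls; cat > h.py <<'E'
import numpy as np, cv2
from rig import ctrl
from scipy.spatial.transform import Rotation as Ro
def snap(n,f,crop=None,scale=1):
    im=ctrl.capture(n)
    if crop: a,b,c,d=crop; im=im[b:d,a:c]
    if scale!=1: im=cv2.resize(im,None,fx=scale,fy=scale,interpolation=cv2.INTER_CUBIC)
    cv2.imwrite('pics/'+f,im[:,:,::-1]); return im
def cam(n,s=None):
    c=ctrl.get_calibration(n);K=np.array(c['K'])
    if n=='wrist':
        s=s or ctrl.sense(); q=s['ee_rot']; R=Ro.from_quat([q[1],q[2],q[3],q[0]]).as_matrix()
        T=np.array(c['tool_from_camera']); Rw=R@T[:3,:3]; o=R@T[:3,3]+np.array(s['eef_pos'])
        return K,Rw,o
    R=np.array(c['R']);t=np.array(c['t']); return K,R.T,-R.T@t
def ray(n,u,v,z,s=None):
    K,R,o=cam(n,s); d=R@np.linalg.inv(K)@np.array([u,v,1.]); return o+d*(z-o[2])/d[2]
def proj(n,X,s=None):
    K,R,o=cam(n,s); p=K@(R.T@(np.array(X)-o)); return p[:2]/p[2]
E
python3 - <<'E'
from h import *
snap('scene','s1.png'); snap('top','t1.png')
print(ctrl.sense())
for c in('scene','top'):
  for n in('bank_center','dock','dock_seat'):
    for d in ctrl.spot_in(c,n)[:4]:
      u,v=d['position'][0]*640,d['position'][1]*400
      print(c,n,round(d['p'],2),round(u),round(v),ray(c,u,v,{'bank_center':14,'dock':12,'dock_seat':12}[n]).round(1))
E
```

```text
pics
{'time_s': 0.1, 'joints': array([-1.39042461e+00,  3.13376107e-01,  1.49832393e+00, -1.81455164e-06,
        1.33099209e+00, -2.23398269e-01]), 'dq': array([-6.22836480e-05, -9.89370300e-04, -1.80848861e-03, -8.94136431e-04,
       -1.52274549e-03, -1.44709541e-03]), 'tau': array([ 2.22371367e-03, -4.12900043e+01, -2.60140908e+01, -2.34004783e-04,
        3.00836917e-03,  1.25405077e-05]), 'eef_pos': array([ 206.21595603, -482.57112765,  230.81547685]), 'ee_rot': array([-3.96386474e-04,  8.34532184e-01, -5.50958920e-01, -3.80908226e-04]), 'force': array([0.0688908 , 0.01377123, 0.88804541]), 'wrist_torque': array([-0.04066963, -0.02508562, -0.05499665]), 'grip_width': 0.9968920558441312}
scene bank_center 0.98 306 201 [562.2   1.   14. ]
scene bank_center 0.88 298 162 [407.6  19.4  14. ]
scene bank_center 0.68 366 281 [843.3  65.6  14. ]
scene dock 0.78 212 219 [ 557.6 -239.5   12. ]
scene dock_seat 0.59 211 219 [ 560.1 -240.7   12. ]
top bank_center 0.7 301 116 [846.6  66.   14. ]
top bank_center 0.58 302 304 [396.6  18.5  14. ]
top dock 0.79 420 252 [ 536.1 -239.3   12. ]
top dock_seat 0.94 419 249 [ 542.2 -237.9   12. ]
```

View pics/t1.png

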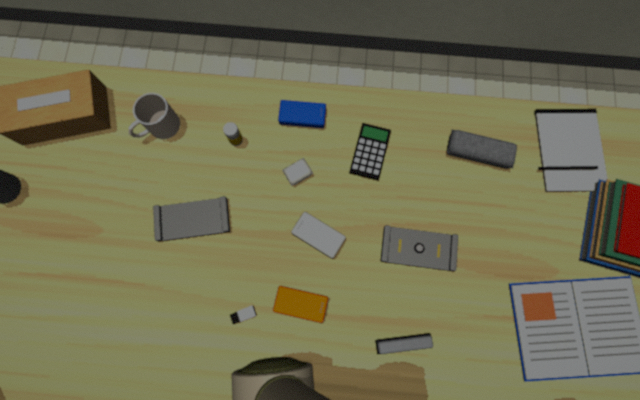

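View pics/s1.png

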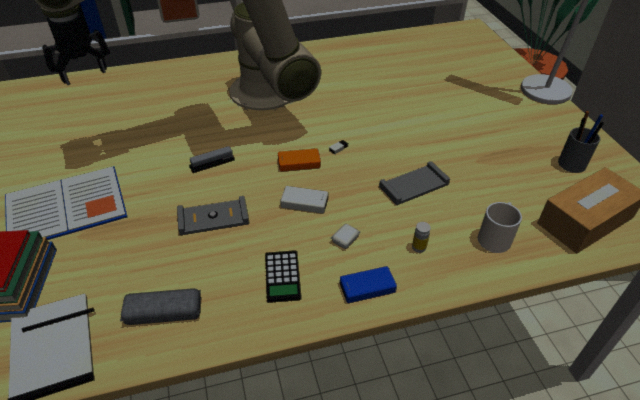

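The top view shows three white or grey candidates:
- White slab at (319,235): the bank, about 2:1 in shape.
- Small white box at (298,172): the earbud case.
- Blue (302,114) and orange (301,304) look-alikes: to be left alone.

The rest at (419,248) has the pin and brass strips, so it is the dock. The rest at (191,219) has none. Next I'll measure outlines and make one enlarged crop to confirm.

```bash
python3 - <<'E'
from h import *
im=snap('top','t2.png',(270,140,480,290),3.5)
im=cv2.imread('pics/t1.png'); hsv=cv2.cvtColor(im,cv2.COLOR_BGR2HSV)
def fit(mask,seed,z,name):
    n,l,st,ce=cv2.connectedComponentsWithStats(mask.astype('uint8'))
    k=l[seed[1],seed[0]]
    if k==0: print(name,'none',hsv[seed[1],seed[0]]);return
    c,_=cv2.findContours((l==k).astype('uint8'),cv2.RETR_EXTERNAL,cv2.CHAIN_APPROX_NONE)
    P=np.array([ray('top',u,v,z)[:2] for u,v in c[0][:,0]],np.float32)
    r=cv2.minAreaRect(P);b=cv2.boxPoints(r);e=[b[1]-b[0],b[2]-b[1]];e=max(e,key=np.linalg.norm)
    print(name,st[k,4],np.round(r[0],1),np.round(r[1],1),'long axis deg',np.degrees(np.arctan2(e[1],e[0])).round(1)%180)
low=(hsv[...,1]<60)
fit(low&(hsv[...,2]>120),(319,235),28,'bank'); fit(low,(319,235),20,'bank')
fit(low,(405,255),12,'dock')
K,R,o=cam('top');print(o)
E
```

```text
bank 1228 [554.8  -2. ] [113.8  58.9] long axis deg 63.0
bank 1324 [554.8  -2.1] [116.5  61.6] long axis deg 63.2
dock 2598 [ 545.  -238.1] [173.2  85.2] long axis deg 88.1
[408.62739674 -26.01394624 988.46270323]
```

View pics/t2.png

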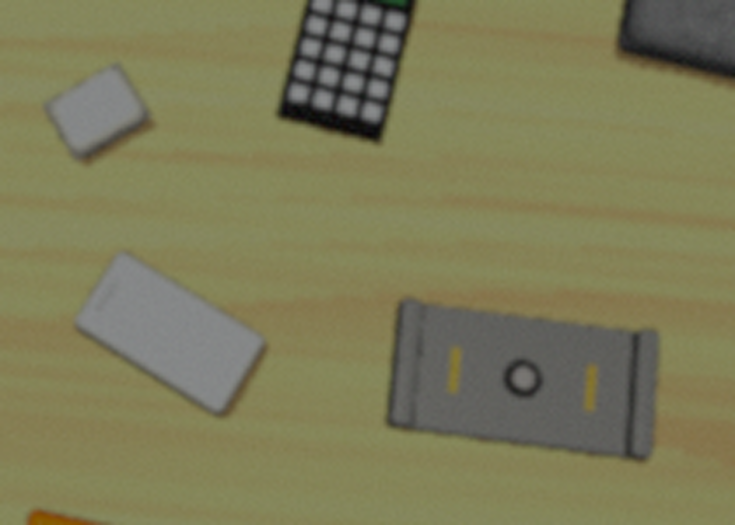

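The crop confirms it: the plain white 115x60 slab is the bank, and the grey rest with the ringed pin at crop (523,378) is the dock. I'll go above the bank.

>>> {"op": "play_rows", "data": {
  "motion": [
    [[-15.2,-25.5,2],[0,0,0]],
    [[-15.2,-25.5,2],[0,0,0]],
    [[-15.2,-25.5,2],[0,0,0]],
    [[-15.2,-25.5,2],[0,0,0]],
    [[-15.2,-25.5,2],[0,0,0]],
    [[-15.2,-25.5,2],[0,0,0]],
    [[-15.2,-25.5,2],[0,0,0]],
    [[-15.2,-25.5,2],[0,0,0]],
    [[-15.2,-25.5,2],[0,0,0]],
    [[-15.2,-25.5,2],[0,0,0]],
    [[-15.2,-25.5,2],[0,0,0]],
    [[-15.2,-25.5,2],[0,0,0]],
    [[-15.2,-25.5,2],[0,0,0]],
    [[-15.2,-25.5,2],[0,0,0]],
    [[-15.2,-25.5,2],[0,0,0]],
    [[-15.2,-25.5,2],[0,0,0]],
    [[-15.2,-25.5,2],[0,0,0]],
    [[-15.2,-25.5,2],[0,0,0]],
    [[-15.2,-25.5,2],[0,0,0]],
    [[-15.2,-25.5,2],[0,0,0]]
  ],
  "fingers": 85,
  "squeeze": 35
}}

```text
time_s: 2.12
eef_pos: [556.5, -1.5, 191.2]
ee_rot: [-0.0, 0.835, -0.551, 0.0]
force: [0.5, -1.0, -0.2]
grip_width: 0.999
```

>>> {"op": "play_rows", "data": {
  "motion": [
    [[0,0,0],[0,0,-6.65]],
    [[0,0,0],[0,0,-6.65]],
    [[0,0,0],[0,0,-6.65]],
    [[0,0,0],[0,0,-6.65]],
    [[0,0,0],[0,0,-6.65]],
    [[0,0,0],[0,0,-6.65]],
    [[0,0,0],[0,0,0]],
    [[0,0,0],[0,0,0]]
  ]
}}

```text
time_s: 2.78
eef_pos: [555.8, -2.9, 191.3]
ee_rot: [0.0, 0.972, -0.235, -0.0]
force: [0.8, 1.0, 0.2]
grip_width: 0.997
```

```bash
cat >> h.py <<'E'
def tool():
    s=ctrl.sense(); q=s['ee_rot']; R=Ro.from_quat([q[1],q[2],q[3],q[0]]).as_matrix()
    return s,np.array(s['eef_pos']),R
def rect(n,im,seed,z,vmin=0,smax=60,s=None):
    hsv=cv2.cvtColor(np.ascontiguousarray(im),cv2.COLOR_RGB2HSV); m=(hsv[...,1]<smax)&(hsv[...,2]>vmin)
    m=cv2.morphologyEx(m.astype('uint8'),cv2.MORPH_OPEN,np.ones((5,5)))
    _,l,st,_=cv2.connectedComponentsWithStats(m); k=l[seed[1],seed[0]]
    print('hsv',hsv[seed[1],seed[0]],'bbox',st[k] if k else None)
    if k==0: return
    c,_=cv2.findContours((l==k).astype('uint8'),cv2.RETR_EXTERNAL,cv2.CHAIN_APPROX_NONE)
    P=np.array([ray(n,u,v,z,s)[:2] for u,v in c[0][:,0]],np.float32)
    r=cv2.minAreaRect(P);b=cv2.boxPoints(r);e=max([b[1]-b[0],b[2]-b[1]],key=np.linalg.norm)
    print('center',np.round(r[0],1),'size',np.round(r[1],1),'long deg',np.degrees(np.arctan2(e[1],e[0])).round(1)%180); return r[0]
E
python3 - <<'E'
from h import *
s,p,R=tool(); print(s['time_s'],p.round(1),R.round(3),np.degrees(np.arctan2(R[1,0],R[0,0])),s['joints'].round(2),ctrl.grip_depth,s['force'])
im=snap('wrist','w1.png')
uv=proj('wrist',[555,-2,28],s).round().astype(int);print(uv)
print(ctrl.spot_in('wrist','bank_center'))
if 0<=uv[0]<640 and 0<=uv[1]<400: rect('wrist',im,uv,28,100,60,s)
E
```

```text
2.7833 [555.8  -2.9 191.3] [[ 0.89  -0.457 -0.   ]
 [-0.457 -0.89  -0.   ]
 [-0.     0.    -1.   ]] -27.161657253258515 [-0.22  0.41  1.46 -0.    1.27  0.26] 18.700000000000003 [0.84774924 1.04310845 0.15622151]
[318 178]
[{'position': [0.4967, 0.4385], 'p': 0.9}, {'position': [0.2705, 0.5405], 'p': 0.76}, {'position': [0.9233, 0.0262], 'p': 0.73}]
hsv [  0   0 133] bbox [ 287  120   62  110 6283]
center [555.6  -1.9] size [110.   58.6] long deg 63.3
```

View pics/w1.png

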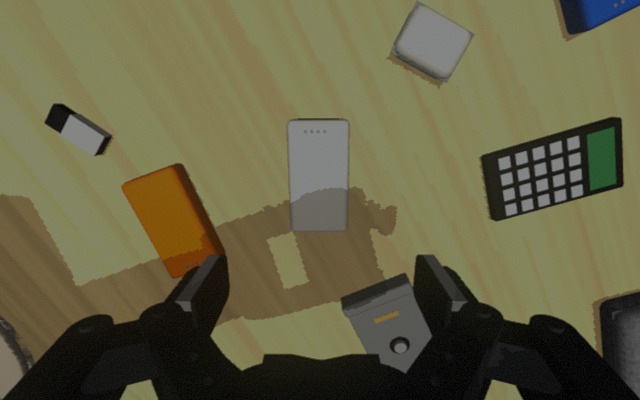

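The wrist view shows the bank at (318,175), aligned with and centred between the jaws. I'll descend and grip.

>>> {"op": "play_rows", "data": {
  "motion": [
    [[0,-1,25],[0,0,0]],
    [[0,0,30],[0,0,0]],
    [[0,0,30],[0,0,0]],
    [[0,0,30],[0,0,0]],
    [[0,0,25],[0,0,0]],
    [[0,0,18],[0,0,0]],
    [[0,0,12],[0,0,0]],
    [[0,0,9],[0,0,0]],
    [[0,0,6],[0,0,0]],
    [[0,0,3],[0,0,0]],
    [[0,0,0],[0,0,0]],
    [[0,0,0],[0,0,0]]
  ]
}}

```text
time_s: 3.88
eef_pos: [556.7, -2.0, 4.0]
ee_rot: [0.0, 0.972, -0.233, 0.001]
force: [0.8, 0.2, 0.1]
grip_width: 0.998
```

>>> {"op": "play_rows", "data": {
  "motion": [
    [[0,0,0],[0,0,0]],
    [[0,0,0],[0,0,0]],
    [[0,0,0],[0,0,0]],
    [[0,0,0],[0,0,0]],
    [[0,0,0],[0,0,0]],
    [[0,0,0],[0,0,0]],
    [[0,0,0],[0,0,0]],
    [[0,0,0],[0,0,0]]
  ],
  "fingers": 40,
  "squeeze": 35
}}

```text
time_s: 4.55
eef_pos: [556.4, -1.9, 4.0]
ee_rot: [-0.0, 0.972, -0.233, 0.0]
force: [-1.8, 0.5, 6.2]
grip_width: 0.694
```

>>> {"op": "play_rows", "data": {
  "motion": [
    [[0,0,-4],[0,0,0]],
    [[0,0,-8],[0,0,0]],
    [[0,0,-14],[0,0,0]],
    [[0,0,-18],[0,0,0]],
    [[0,0,-18],[0,0,0]],
    [[0,0,-18],[0,0,0]],
    [[0,0,-14],[0,0,0]],
    [[0,0,-6],[0,0,0]],
    [[0,0,0],[0,0,0]]
  ]
}}

```text
time_s: 5.3
eef_pos: [556.8, -2.1, 104.7]
ee_rot: [-0.0, 0.972, -0.233, 0.001]
force: [1.0, -0.1, -2.8]
grip_width: 0.696
```

```bash
python3 - <<'E'
from h import *
s0={'eef_pos':[555.8,-2.9,191.3],'ee_rot':[0,.972,-.235,0]}
for d in [(399,345)]: print('pin w1',ray('wrist',*d,17,s0).round(1))
im=cv2.cvtColor(cv2.imread('pics/t1.png'),cv2.COLOR_BGR2RGB)
# ring: dark blob centroid near (419,248)
g=cv2.cvtColor(im,cv2.COLOR_RGB2GRAY)[236:260,407:432]; m=(g<np.percentile(g,15)).astype('uint8')
ys,xs=np.nonzero(m); c,r=cv2.minEnclosingCircle(np.stack([xs,ys],1).astype(np.float32)); print('ring px',xs.mean()+407,ys.mean()+236,c,r)
print('ring top',ray('top',xs.mean()+407,ys.mean()+236,12).round(1))
# brass strips centroids
hsv=cv2.cvtColor(im,cv2.COLOR_RGB2HSV); b=((hsv[...,1]>110)&(hsv[...,0]>14)&(hsv[...,0]<30)).astype('uint8')
b[:, :385]=0;b[:,455:]=0;b[:230]=0;b[268:]=0
_,l,st,ce=cv2.connectedComponentsWithStats(b)
for k in range(1,len(st)):
  if 15<st[k,4]<150: print('strip',ce[k].round(1),st[k,4],ray('top',*ce[k],12).round(1))
s,p,R=tool();print(s['time_s'],p.round(1),s['force'],s['grip_width'])
im2=ctrl.capture('wrist'); cv2.imwrite('pics/w2.png',im2[:,:,::-1])
E
```

```text
pin w1 [ 545.6 -234.8   17. ]
ring px 418.91011235955057 247.76404494382024 (12.0, 11.5) 6.265082359313965
ring top [ 545.3 -237.4   12. ]
strip [399.4 245.6] 25 [ 546.3 -192.2   12. ]
strip [438.3 250.7] 26 [ 542.6 -282.3   12. ]
5.3 [556.8  -2.1 104.7] [ 1.02542978 -0.12883521 -2.77276495] 0.6963649029262188
```

View pics/w2.png

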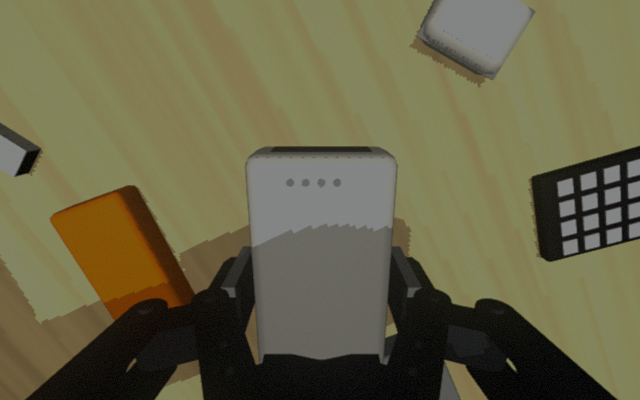

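The bank is held flat between the fingers, with its LED end at (313,182). I'll carry it over the dock and turn it.

>>> {"op": "play_rows", "data": {
  "motion": [
    [[3,6,0],[0,0,0]],
    [[6,13,0],[0,0,0]],
    [[8,18,0],[0,0,0]],
    [[9,20,0],[0,0,0]],
    [[9,20,0],[0,0,0]],
    [[9,20,0],[0,0,0]],
    [[9,20,0],[0,0,0]],
    [[9,20,0],[0,0,0]],
    [[9,20,0],[0,0,0]],
    [[9,20,0],[0,0,0]],
    [[8,18,0],[0,0,0]],
    [[6,13,0],[0,0,0]],
    [[3,6.4,0],[0,0,0]],
    [[0,0,0],[0,0,-4]],
    [[0,0,0],[0,0,-6]],
    [[0,0,0],[0,0,-6]],
    [[0,0,0],[0,0,-5]],
    [[0,0,0],[0,0,-3.8]],
    [[0,0,0],[0,0,0]],
    [[0,0,0],[0,0,0]]
  ]
}}

```text
time_s: 7.02
eef_pos: [545.4, -236.6, 102.9]
ee_rot: [-0.0, 1.0, -0.02, -0.0]
force: [-0.3, -0.2, -3.7]
grip_width: 0.694
```

```bash
python3 - <<'E'
from h import *
s,p,R=tool(); print(s['time_s'],p.round(1),np.degrees(np.arctan2(R[1,0],R[0,0])),s['force'].round(1),s['grip_width'])
a=ctrl.capture('wrist'); b=ctrl.capture('top')[180:320,340:500]
cv2.imwrite('pics/w3.png',np.hstack([cv2.resize(a,(480,300)),cv2.resize(b,(320,300))])[:,:,::-1])
E
```

```text
7.0167 [ 545.4 -236.6  102.9] -2.2587223707554065 [-0.3 -0.2 -3.7] 0.6943527320271493
```

View pics/w3.png

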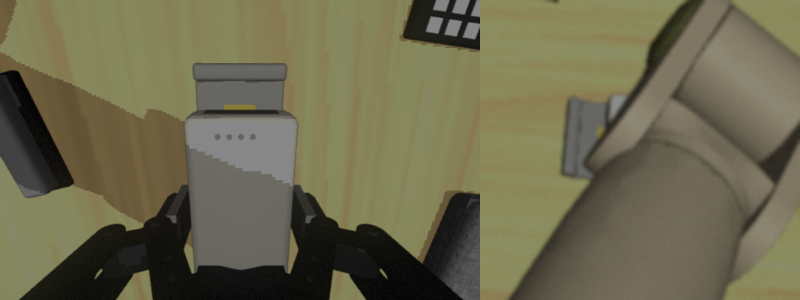

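The wrist view shows the bank over the dock and parallel to it: far stop at half-scale columns 193–286, bank at 186–297. A quick numerical check of the stop position:

```bash
python3 - <<'E'
from h import *
s,p,R=tool()
L=ray('wrist',194/.75,65/.75,24,s);Q=ray('wrist',286/.75,65/.75,24,s)
L2=ray('wrist',196/.75,79/.75,24,s);Q2=ray('wrist',286/.75,79/.75,24,s)
print(L.round(1),Q.round(1),L2.round(1),Q2.round(1),np.degrees(np.arctan2(*(Q-L)[[1,0]])))
u=np.array([np.cos(np.radians(88)),np.sin(np.radians(88))])
print('dock centre est',((L+Q)/2)[:2]-85.5*u, ((L2+Q2)/2)[:2]-70.5*u)
# bank far end top edge (z = TCP-4+28)
z=p[2]+24; B=[ray('wrist',c/.75,118/.75,z,s).round(1) for c in(188,297)];print(B)
E
```

```text
[ 509.2 -153.5   24. ] [ 589.7 -156.7   24. ] [ 509.8 -165.3   24. ] [ 589.9 -168.5   24. ] -2.235673407688627
dock centre est [ 546.47554515 -240.53230945] [ 547.4191701  -237.35223759]
[array([ 522.6, -182.5,  127.1]), array([ 577.1, -184.6,  127.1])]
```

Bank and dock agree within about 1.5 mm, so I'll lower gently.

>>> {"op": "play_rows", "data": {
  "motion": [
    [[0,0,10],[0,0,0]],
    [[0,0,18],[0,0,0]],
    [[0,0,18],[0,0,0]],
    [[0,0,14],[0,0,0]],
    [[0,0,8],[0,0,0]],
    [[0,0,5],[0,0,0]],
    [[0,0,3],[0,0,0]],
    [[0,0,2],[0,0,0]],
    [[0,0,2],[0,0,0]],
    [[0,0,1],[0,0,0]],
    [[0,0,1],[0,0,0]],
    [[0,0,1],[0,0,0]],
    [[0,0,1],[0,0,0]],
    [[0,0,0.5],[0,0,0]],
    [[0,0,0],[0,0,0]],
    [[0,0,0],[0,0,0]]
  ]
}}

```text
time_s: 8.45
eef_pos: [545.6, -237.1, 18.9]
ee_rot: [0.0, 1.0, -0.019, 0.0]
force: [0.6, -0.3, -2.4]
grip_width: 0.696
```

>>> {"op": "play_rows", "data": {
  "motion": [
    [[0,0,0.5],[0,0,0]],
    [[0,0,0],[0,0,0]],
    [[0,0,0.5],[0,0,0]],
    [[0,0,0],[0,0,0]],
    [[0,0,0],[0,0,0]]
  ]
}}

```text
time_s: 8.87
eef_pos: [545.5, -237.0, 17.8]
ee_rot: [0.0, 1.0, -0.019, -0.0]
force: [0.6, -0.5, -2.7]
grip_width: 0.696
```

>>> {"op": "play_rows", "data": {
  "motion": [
    [[0,0,0.5],[0,0,0]],
    [[0,0,0],[0,0,0]],
    [[0,0,0.5],[0,0,0]],
    [[0,0,0],[0,0,0]],
    [[0,0,0],[0,0,0]]
  ]
}}

```text
time_s: 9.28
eef_pos: [545.5, -237.0, 16.8]
ee_rot: [-0.0, 1.0, -0.019, -0.0]
force: [0.2, 0.2, -2.2]
grip_width: 0.7
```

>>> {"op": "play_rows", "data": {
  "motion": [
    [[0,0,0.5],[0,0,0]],
    [[0,0,0],[0,0,0]],
    [[0,0,0],[0,0,0]]
  ]
}}

```text
time_s: 9.53
eef_pos: [545.5, -237.0, 16.3]
ee_rot: [-0.0, 1.0, -0.019, -0.0]
force: [-0.3, 0.4, -3.1]
grip_width: 0.699
```

>>> {"op": "play_rows", "data": {
  "motion": [
    [[0,0,0.5],[0,0,0]],
    [[0,0,0],[0,0,0]],
    [[0,0,0],[0,0,0]]
  ]
}}

```text
time_s: 9.78
eef_pos: [545.5, -237.0, 16.0]
ee_rot: [0.0, 1.0, -0.019, 0.0]
force: [-2.2, 1.2, 0.8]
grip_width: 0.693
```

>>> {"op": "play_rows", "data": {
  "motion": [
    [[0,0,0.5],[0,0,0]],
    [[0,0,0],[0,0,0]],
    [[0,0,0],[0,0,0]]
  ]
}}

```text
time_s: 10.03
eef_pos: [545.5, -237.0, 16.0]
ee_rot: [0.0, 1.0, -0.019, 0.0]
force: [-4.0, 1.6, 6.9]
grip_width: 0.695
```

The bank is on the floor: TCP 16.0 as predicted, and the force reversed. Releasing.

>>> {"op": "play_rows", "data": {
  "motion": [
    [[0,0,0],[0,0,0]],
    [[0,0,0],[0,0,0]],
    [[0,0,0],[0,0,0]],
    [[0,0,0],[0,0,0]],
    [[0,0,0],[0,0,0]],
    [[0,0,0],[0,0,0]]
  ],
  "fingers": 85
}}

```text
time_s: 10.53
eef_pos: [545.5, -237.1, 15.2]
ee_rot: [-0.0, 1.0, -0.019, 0.0]
force: [0.3, -0.3, -0.3]
grip_width: 0.996
```

>>> {"op": "play_rows", "data": {
  "motion": [
    [[0,0,-4],[0,0,0]],
    [[0,0,-8],[0,0,0]],
    [[0,0,-15],[0,0,0]],
    [[0,0,-25],[0,0,0]],
    [[0,0,-30],[0,0,0]],
    [[0,0,-30],[0,0,0]],
    [[0,0,-30],[0,0,0]],
    [[0,0,-15],[0,0,0]],
    [[0,0,0],[0,0,0]],
    [[0,0,0],[0,0,0]]
  ]
}}

```text
time_s: 11.37
eef_pos: [545.6, -237.1, 173.2]
ee_rot: [0.0, 1.0, -0.019, 0.001]
force: [0.2, -0.1, 0.1]
grip_width: 0.998
```

```bash
python3 - <<'E'
from h import *
s,p,R=tool(); print(s['time_s'],p.round(1),s['force'].round(1),s['grip_width'])
a=ctrl.capture('wrist'); b=ctrl.capture('scene')[170:260,140:300]
cv2.imwrite('pics/w4.png',np.vstack([cv2.resize(a[:300,100:540],(528,360)),cv2.resize(b,(528,230),interpolation=cv2.INTER_CUBIC)])[:,:,::-1])
cv2.imwrite('pics/w4raw.png',a[:,:,::-1])
E
```

```text
11.3667 [ 545.6 -237.1  173.2] [ 0.2 -0.1  0.1] 0.9977146341540856
```

View pics/w4.png

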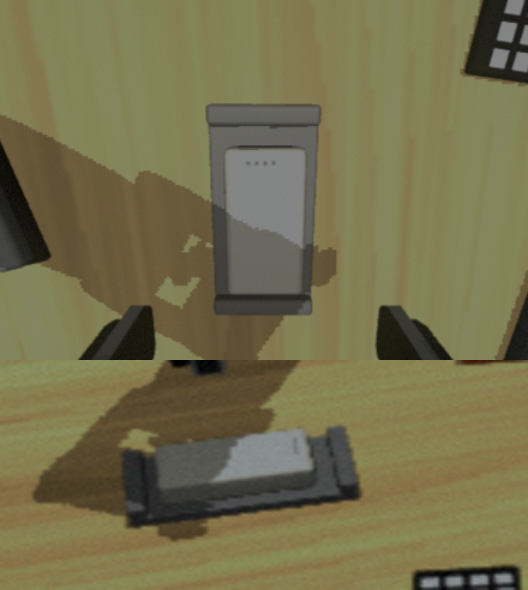

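It lies flat between the stops, but the lengthwise centring needs a measurement. I'll clear the arm out of the top camera's view.

>>> {"op": "play_rows", "data": {
  "motion": [
    [[0,-10,-3],[0,0,0]],
    [[0,-25,-3],[0,0,0]],
    [[0,-30,0],[0,0,0]],
    [[0,-30,0],[0,0,0]],
    [[0,-30,0],[0,0,0]],
    [[0,-30,0],[0,0,0]],
    [[0,-30,0],[0,0,0]],
    [[0,-30,0],[0,0,0]],
    [[0,-30,0],[0,0,0]],
    [[0,-20,0],[0,0,0]],
    [[0,-10,0],[0,0,0]],
    [[0,0,0],[0,0,0]]
  ]
}}

```text
time_s: 12.47
eef_pos: [555.4, 39.7, 177.9]
ee_rot: [-0.0, 1.0, -0.018, -0.001]
force: [-0.2, -0.3, 0.4]
grip_width: 0.992
```

```bash
python3 - <<'E'
from h import *
a=ctrl.capture('top'); cv2.imwrite('pics/t3raw.png',a[:,:,::-1])
cv2.imwrite('pics/t3.png',cv2.resize(a[215:280,370:470],None,fx=7,fy=7,interpolation=cv2.INTER_CUBIC)[:,:,::-1])
h=cv2.cvtColor(a,cv2.COLOR_RGB2HSV)
print(ctrl.sense()['eef_pos'].round(1),h[248,395:450:4,2],h[248,384:392,2])
rect('top',a,(420,248),12); 
for v in (110,120,130,140): rect('top',a,(420,248),40,v)
E
```

```text
[555.6  38.2 177.9] [ 71 141 141 144 144 141 144 142 142 144 141 143 142 122] [106 106 104  99  91  92 102 106]
hsv [ 90   5 144] bbox [ 381  226   77   44 2687]
center [ 544.9 -238.4] size [172.7  83.8] long deg 87.5
hsv [ 90   5 144] bbox [ 397  231   52   31 1327]
center [ 546.9 -238.9] size [113.8  59.3] long deg 88.0
hsv [ 90   5 144] bbox [ 397  231   51   30 1242]
center [ 546.3 -238.5] size [111.6  56.5] long deg 87.9
hsv [ 90   5 144] bbox [ 398  232   50   29 1191]
center [ 546.5 -238.4] size [109.9  55.1] long deg 87.9
hsv [ 90   5 144] bbox None
```

View pics/t3.png

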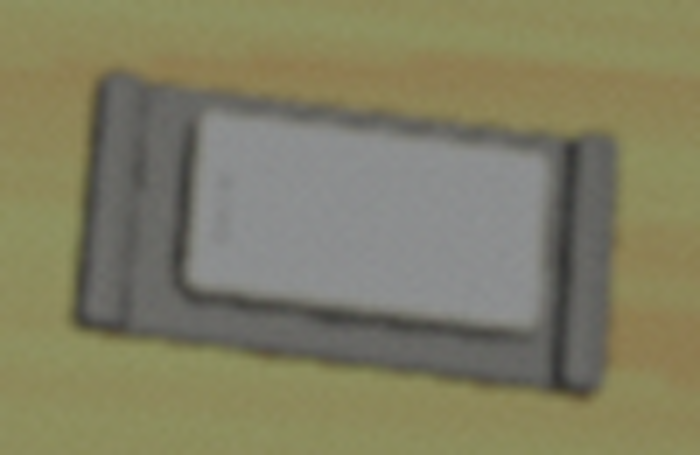

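```bash
python3 -c "
from h import *
print(ctrl.finish_job(),ctrl.sense()['time_s'])"
```

```text
the job is handed in; nothing more can be done
the job is handed in; nothing more can be done
```

The white power bank is back on the dock with the pin, and I handed the job in at about 12.5 s. I gripped it across its width, lowered it in 0.5 mm steps until it touched the floor, let go and moved the arm clear.

- **Position:** the last top view puts the bank centre at (546.5, -238.5), long axis 87.9°. I measured the dock at about (545, -237.4), axis 87.5–88.1°. The bank is therefore centred within about 2 mm and lined up within about half a degree.
- **Height:** contact came at TCP height 16.0 mm, the value expected for lying flat on the 12 mm floor. The vertical force also reversed there.
- **Not checked directly:** I could not read the pin's travel. That it is held down is inferred from the seated height and how flat the bank lies.
- **Disagreement:** dock positions from the wrist and top cameras differed by 2–3 mm. I aimed at the top camera's reading of the pin.

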